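# Run the fingertips along an arc of vial caps to seat them

### The job

Run your fingertips lightly along the curved row of vials in one stroke, beginning at the end with the green disc, so that each of the six blue domed caps is pushed fully home in turn. Between caps stay on them or only just above them, press gently, pull no cap up, and leave the other things on the bench where they are.

Things in the scene. Friction and masses are not known exactly. Their poses are not given: they have to be found in the camera images.
- tray: Crescent tray fixed to the bench; its top plate is 40 mm high, 42 mm wide and runs 36 mm past the end vials. Origin: on the bench under the middle of the arc of six vials; z up. The arc's centre is 130 mm from the origin along -x: vial i stands at x = 130*cos(t)-130, y = 130*sin(t) mm, t = (i-2.5)*0.215 rad (28 mm pitch; 0 at the -y end, 5 at the +y end).
- green_spot: Green disc, 22 mm across, 5 mm thick, fixed on the tray's top plate beyond one end vial of the row, 27 mm from it: marks the end to start from, which may be either end. Origin: centre of its underside.
- black_spot: Black disc of the same size at the other end of the row. Origin: centre of its underside.
- top_0 (a point): Crown (highest point) of the blue domed push-in cap of vial 0; moves with the cap. 67 mm above the bench when the cap stands proud, 63 mm when fully home.
- cap_0 (a joint): Travel of the cap of vial 0, m: about 0 (within 0.5 mm) at the start, standing proud with its orange seal showing; 0.004 fully home against its stop; negative if pulled up. Cap 24 mm across, 11 mm high, the dome its top 5 mm. It takes about 2.5 N to push down and stays where it is left; no click, no spring. A fingertip sliding level onto the dome rides it down.
- top_1 (a point): Crown (highest point) of the blue domed push-in cap of vial 1; moves with the cap. 67 mm above the bench when the cap stands proud, 63 mm when fully home.
- cap_1 (a joint): Travel of the cap of vial 1, m: about 0 (within 0.5 mm) at the start, standing proud with its orange seal showing; 0.004 fully home against its stop; negative if pulled up. Cap 24 mm across, 11 mm high, the dome its top 5 mm. It takes about 2.5 N to push down and stays where it is left; no click, no spring. A fingertip sliding level onto the dome rides it down.
- top_2 (a point): Crown (highest point) of the blue domed push-in cap of vial 2; moves with the cap. 67 mm above the bench when the cap stands proud, 63 mm when fully home.
- cap_2 (a joint): Travel of the cap of vial 2, m: about 0 (within 0.5 mm) at the start, standing proud with its orange seal showing; 0.004 fully home against its stop; negative if pulled up. Cap 24 mm across, 11 mm high, the dome its top 5 mm. It takes about 2.5 N to push down and stays where it is left; no click, no spring. A fingertip sliding level onto the dome rides it down.
- top_3 (a point): Crown (highest point) of the blue domed push-in cap of vial 3; moves with the cap. 67 mm above the bench when the cap stands proud, 63 mm when fully home.
- cap_3 (a joint): Travel of the cap of vial 3, m: about 0 (within 0.5 mm) at the start, standing proud with its orange seal showing; 0.004 fully home against its stop; negative if pulled up. Cap 24 mm across, 11 mm high, the dome its top 5 mm. It takes about 2.5 N to push down and stays where it is left; no click, no spring. A fingertip sliding level onto the dome rides it down.
- top_4 (a point): Crown (highest point) of the blue domed push-in cap of vial 4; moves with the cap. 67 mm above the bench when the cap stands proud, 63 mm when fully home.
- cap_4 (a joint): Travel of the cap of vial 4, m: about 0 (within 0.5 mm) at the start, standing proud with its orange seal showing; 0.004 fully home against its stop; negative if pulled up. Cap 24 mm across, 11 mm high, the dome its top 5 mm. It takes about 2.5 N to push down and stays where it is left; no click, no spring. A fingertip sliding level onto the dome rides it down.
- top_5 (a point): Crown (highest point) of the blue domed push-in cap of vial 5; moves with the cap. 67 mm above the bench when the cap stands proud, 63 mm when fully home.
- cap_5 (a joint): Travel of the cap of vial 5, m: about 0 (within 0.5 mm) at the start, standing proud with its orange seal showing; 0.004 fully home against its stop; negative if pulled up. Cap 24 mm across, 11 mm high, the dome its top 5 mm. It takes about 2.5 N to push down and stays where it is left; no click, no spring. A fingertip sliding level onto the dome rides it down.
- cap_dish: Round steel dish, 69 mm across, 20 mm high, on the bench inside the crescent. Not part of the job: leave alone. Origin: centre of its underside.
- red_pack: Red rounded pack, 58 x 82 x 49 mm, loose beside the tray's +y end. Not part of the job: leave alone. Origin: centre of its underside.
- blue_block: Small blue box, 50 x 30 x 30 mm, loose beside the tray's -y end. Not part of the job: leave alone. Origin: centre of its underside.
- marker_black: Black and white marker pen, 135 mm long, lying to the right nearer the robot. Not part of the job: leave alone. Origin: centre of its underside.

How it is judged (in metres and radians):
On the way, in this order (a step that is already met when the one before it is completed fails the run):
1. the cap at the green disc's end is seated while the cap at the far end still stands proud (((horizontal distance between green_spot and top_0 below 0.06 m and value of joint cap_0 above 0.0025 m and value of joint cap_5 below 0.0025 m) or (horizontal distance between green_spot and top_5 below 0.06 m and value of joint cap_5 above 0.0025 m and value of joint cap_0 below 0.0025 m))), for 0.1 s.
2. all six caps are seated (value of joint each of cap_0, cap_1, cap_2, cap_3, cap_4, cap_5 above 0.0025 m), for 0.2 s.
At the end, for the whole second after the job is handed in: All six caps are pushed home (at least 2.5 mm of their 4 mm travel) and the dish, red pack, blue box and marker are within 20 mm of where they stood (all of step 2 and distance of each of cap_dish, red_pack, blue_block, marker_black from where it was at the start of the episode below 0.02 m); the robot touches nothing.
It fails at once if a cap was seated while the one two places before it, counted from the green end, still stood proud (out of order) ((horizontal distance between green_spot and top_0 below 0.06 m and ((value of joint cap_2 above 0.0025 m and value of joint cap_0 below 0.0025 m) or (value of joint cap_3 above 0.0025 m and value of joint cap_1 below 0.0025 m) or (value of joint cap_4 above 0.0025 m and value of joint cap_2 below 0.0025 m) or (value of joint cap_5 above 0.0025 m and value of joint cap_3 below 0.0025 m))) or (horizontal distance between green_spot and top_5 below 0.06 m and ((value of joint cap_3 above 0.0025 m and value of joint cap_5 below 0.0025 m) or (value of joint cap_2 above 0.0025 m and value of joint cap_4 below 0.0025 m) or (value of joint cap_1 above 0.0025 m and value of joint cap_3 below 0.0025 m) or (value of joint cap_0 above 0.0025 m and value of joint cap_2 below 0.0025 m)))).
It fails at once if the fingers were raised more than about 40 mm above the caps between the first cap and the last (not one stroke) (((horizontal distance between green_spot and top_0 below 0.06 m and value of joint cap_0 above 0.0025 m and value of joint cap_5 below 0.0025 m) or (horizontal distance between green_spot and top_5 below 0.06 m and value of joint cap_5 above 0.0025 m and value of joint cap_0 below 0.0025 m)) and z of the grasp point in the frame of tray above 0.126 m).
It fails at once if a cap was pulled up (value of joint any of cap_0, cap_1, cap_2, cap_3, cap_4, cap_5 below -0.003 m).
It fails at once if the tray or its caps were pressed hard (over 40 N) (contact force between the arm and tray above 40 N).
It fails at once if a bystander was lifted or pushed away (distance of any of cap_dish, red_pack, blue_block, marker_black from where it was at the start of the episode above 0.02 m).
It also fails if it takes over 38 s, if anything falls off the work surface, if the arm or the gripper's body presses on something with over 40 N, if the wrist force passes 120 N, or if a joint passes its speed limit or range.

### The arm

A 6-joint arm with a two-finger parallel gripper is mounted at the origin on the work surface; the furniture and walls round the work are solid. World frame = base frame: x ahead of the robot, y to its left, z up, the work surface at z = 0. Lengths are in mm, angles in rad, forces in N, time in s.
With the tool pointing down it reaches from about 400 to 925 mm from the base axis. Payload 12.5 kg.
Tool frame: the origin (TCP) lies at the very end of the fingers, on their centre line; the grasp point (between the pads) lies 19 mm behind it (env.grasp_offset is the distance from the TCP to the grasp point, in mm); z points along the fingers, y is the direction in which the jaws open and shut (so a half turn about z gives the same grasp; the last joint's range is limited). The gripper opens to 95 mm and grips with 3 to 60 N. Pads are 20 mm wide; open, the fingers measure 119 mm over their backs; the gripper's body (75 mm by 180 mm) begins 59 mm behind the grasp point.
Start: joints at [-1.427, 0.491, 1.559, -0, 1.092, -0.106], TCP at [154.529, -605.617, 175.661] pointing down, gripper open.
Joint ranges: [-3.1, 3.1], [-0.84, 2.19], [0.05, 2.79], [-1.13, 4.28], [0.06, 2.93], [-2.69, 2.69]. Speed limits (rad/s): [2.22, 2.22, 2.79, 3.14, 3.14, 3.14].

### API

Orientations are given as [roll, pitch, yaw] about the fixed x, y, z axes, in that order (R = Rz(yaw) Ry(pitch) Rx(roll)).
In Python, from cell import env gives the robot as it stands. The module is installed in compiled form; this text tells all that it offers.
- The arm moves only by the shell command python3 -m pendant 'ROWS'. ROWS is JSON, one flat list of numbers, 5 for each row, row after row: the shift along the tool's x, y, z as a fraction of full scale, then the turn about the tool's z as a fraction of full scale, then the gripper's target within -1 to 1 (shut at 1, half-way at 0, fully open at -1). In form: [x, y, z, turn, grip, x, y, z, turn, grip, ...]. A call has 1 to 10 rows; each row shifts and turns the commanded pose from where the row before left it, along the tool's axes as they then stand; what a row does not reach is not made up. Full scale, the value 1, is 0.4 m for a shift and 180 degrees for a turn. A row lasts 1/8 s, in which the tool goes at most 62.5 mm and 10.7 degrees, less where a joint would pass 70% of its speed; a pose out of reach is approached as far as the arm can. A call with a number of a shift or a turn outside -1 to 1 is refused whole. A call with a gripper value outside its range is refused whole. The fingers move at their own pace and stop on an object; the grip force is fixed at half the most. Time passes only in rows, so rows that do not move let the fingers close. It gives the time, the measured TCP pose, the force and the opening at its end, in the units of the state.
- env.state(): the state, without advancing time (a new reading comes with each control period).
- env.read_camera(name): name is "scene" or "side" or "wrist"; returns the picture (480x640x3 uint8, red, green, blue); there is no depth.
- env.camera_model(name): a dict with "fx", "fy", "cx", "cy" (pixels), "view" (4x4, takes a point from world to camera coordinates); the wrist camera has in their place "tool_from_camera" (4x4, takes a point from camera to tool coordinates, whose origin is the TCP and whose axes are the flange's). Camera axes: x right, y down, z forward; pixel columns grow to the right and rows downward; lengths in mm; the calibration is good to about 2 mm. A picture is of the moment at which its call begins: read the wrist's pose just before it. camera_model takes no time and is no camera call.
- env.job_done(): hands the job in, once; it reports no verdict.
Trained networks look in the newest picture that a camera, given by its name, has taken for a name from the list of things; names that differ only in an ending like _2 or _b are one class to them, and where a whole thing is asked for, a point or a joint stands for the part that bears it (a point fixed in the world has none). Each returns a list of dicts, best first, with "confidence" (0 to 1); they miss things now and then, are a little off and sometimes report something else, mostly with a low value. They report only what shows in the picture. A call takes as long as a camera call.
- env.masks_of(thing, camera): "region" (480x640 bool, what is visible of it).
- env.landmark_of(thing, camera): "xyz" ([x, y, z] in mm, in world coordinates, good to about 4 mm: a listed point, or the origin of a listed thing).
The state is a dict: "t": time; "joints": joint angles; "qvel": joint speeds; "tau": joint torques, N m; "eef_pos": TCP position; "tcp_rot": TCP orientation; "ft_force": force on the tool from outside, world axes, zero at the start; "moment": the same for the moment, N m; "opening": opening from 0.0 (shut) to 1.0 (fully open).
Only numpy, scipy, OpenCV 4.12 (cv2) and the standard library are available. Lean on these libraries where they do the work, as an engineer would, in place of code of your own. Each camera call takes 0.05 s, during which the arm holds its last target.

## Working session

There is one attempt and no reset: what is moved stays moved. The work goes in short steps, Python scripts to look and compute and a shell command to move; the robot and the scene stay as the last step left them, time stands still between calls to the robot, and variables do not carry over. Pictures are saved under pics/ and viewed, and the job is handed in when it is done.

```bash
mkdir -p pics; ls; python3 - <<'E'
from cell import env
import cv2
s=env.state(); print(s)
for c in ("scene","side","wrist"):
    im=env.read_camera(c); cv2.imwrite(f"pics/a_{c}.png",im[:,:,::-1])
for c in ("scene","side"):
    for n in ["tray","green_spot","black_spot","cap_dish","red_pack","blue_block","marker_black"]+[f"top_{i}" for i in range(6)]:
        r=env.landmark_of(n,c); print(c,n,[([round(float(v),1) for v in d["xyz"]],round(float(d["confidence"]),2)) for d in r[:2]])
print(env.camera_model("wrist")); print(env.state()["t"])
E
```

```text
pics
{'t': 0.0, 'joints': array([-1.42658124e+00,  4.91585175e-01,  1.55948007e+00, -2.37030147e-05,
        1.09171383e+00, -1.05624184e-01]), 'qvel': array([ 0.0004586 , -0.00172938, -0.00119183, -0.00087044,  0.00094968,
        0.00032008]), 'tau': array([-1.16976782e-03, -6.12642503e+01, -2.58178461e+01,  6.91433530e-02,
        4.82101820e-02, -8.43375119e-05]), 'eef_pos': array([ 154.48644669, -605.28708103,  175.03532634]), 'tcp_rot': array([-3.14041063e+00, -1.04177712e-04,  2.49850152e-01]), 'ft_force': array([ 0.38451882,  0.05191632, -0.1699162 ]), 'moment': array([-0.02522332,  0.03690861,  0.0404147 ]), 'opening': 0.9983899881077691}
scene tray [([520.5, 128.8, 0.9], 0.73)]
scene green_spot [([478.2, 40.4, 41.4], 0.62)]
scene black_spot [([485.2, 222.6, 41.7], 0.48)]
scene cap_dish [([407.1, 131.9, -3.1], 0.94), ([454.6, 301.1, 0.6], 0.5)]
scene red_pack [([455.8, 297.0, -1.7], 0.9)]
scene blue_block [([440.6, -6.6, -1.9], 0.81), ([485.7, 221.1, 44.9], 0.71)]
scene marker_black [([268.2, -402.9, -2.3], 0.42)]
scene top_0 [([495.5, 64.3, 68.1], 0.62), ([265.4, -402.1, 0.
[... 937 characters left out ...]
 61.8, 69.5], 0.55)]
side top_3 [([512.0, 88.9, 67.0], 0.58), ([494.6, 61.8, 69.5], 0.55)]
side top_4 [([512.0, 88.9, 67.0], 0.58), ([494.6, 61.8, 69.5], 0.55)]
side top_5 [([512.0, 88.9, 67.0], 0.58), ([494.6, 61.8, 69.5], 0.55)]
{'fx': 420.6888486412603, 'fy': 420.6888486412603, 'cx': 310.77793875518324, 'cy': 236.93060956479118, 'tool_from_camera': array([[ 5.60956912e-04, -9.63086078e-01, -2.69193039e-01,
         7.53681754e+01],
       [ 9.99999648e-01,  7.08168251e-04, -4.49752596e-04,
        -4.61872588e-01],
       [ 6.23784427e-04, -2.69192692e-01,  9.63086136e-01,
        -2.10017850e+02],
       [ 0.00000000e+00,  0.00000000e+00,  0.00000000e+00,
         1.00000000e+00]])}
1.45
```

View pics/a_scene.png

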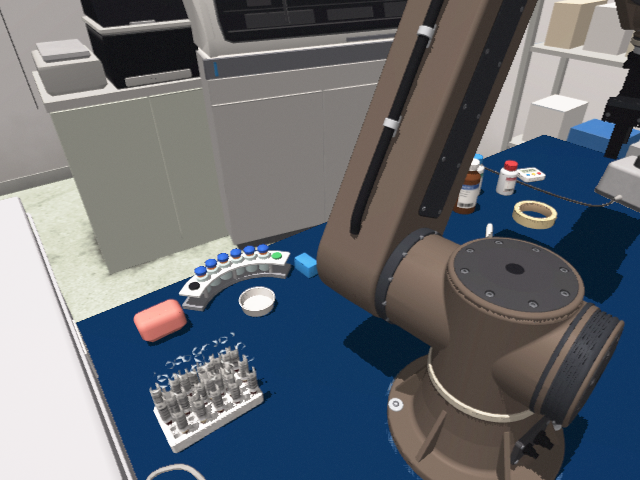

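View pics/a_side.png

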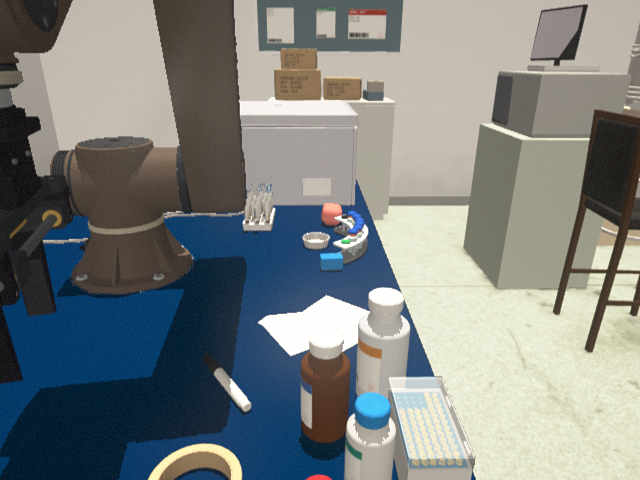

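```bash
python3 - <<'E'
from cell import env
for c in ("scene","side"):
    print(c,{k:(v.tolist() if hasattr(v,'tolist') else v) for k,v in env.camera_model(c).items()})
    r=env.landmark_of("top_0",c)
    for d in r: print([round(float(v),1) for v in d["xyz"]],round(float(d["confidence"]),2))
E
```

```text
scene {'fx': 444.05244937130647, 'fy': 444.05244937130647, 'cx': 327.8140086879976, 'cy': 245.38727002860293, 'view': [[-0.5975673161439419, -0.8017400637527452, -0.01123266888456141, 210.86462875097826], [-0.4535197480365256, 0.3495119482275219, -0.8198543993826517, 256.2354779875104], [0.6612360704146536, -0.4848239559055906, -0.5724618685664936, 656.3625579731408], [0.0, 0.0, 0.0, 1.0]]}
[495.5, 64.3, 68.1] 0.62
[265.4, -402.1, 0.8] 0.62
[504.7, 86.1, 65.8] 0.39
[517.5, 112.0, 67.1] 0.38
side {'fx': 451.9276450300578, 'fy': 451.9276450300578, 'cx': 320.49651567360536, 'cy': 240.83474650550994, 'view': [[0.9996367386753836, -0.02625134880579914, 0.0061038820695620295, -418.4363340369712], [-0.004133678028829456, -0.3731302949020995, -0.9277697428415232, 58.91468740943456], [0.026632750447462713, 0.9274074884925984, -0.3731032657207045, 1014.4487159528296], [0.0, 0.0, 0.0, 1.0]]}
[512.0, 88.9, 67.0] 0.58
[494.6, 61.8, 69.5] 0.55
[513.5, 114.1, 67.8] 0.54
[515.9, 141.2, 60.3] 0.53
[517.1, 170.7, 68.3] 0.51
[501.5, 193.5, 62.9] 0.41
```

```bash
python3 - <<'E'
from cell import env
import numpy as np
def ray(c,u,v,z=0):
    m=env.camera_model(c);V=np.array(m['view']);d=np.array([(u-m['cx'])/m['fx'],(v-m['cy'])/m['fy'],1])
    R=V[:3,:3];o=-R.T@V[:3,3];w=R.T@d;return o+w*(z-o[2])/w[2]
for u,v in [(325,437),(383,385),(370,470),(400,480),(345,312)]: print(u,v,ray("side",u,v).round())
for u,v,z in [(383,295,150),(325,335,120),(260,155,60)]: print(u,v,ray("side",u,v,z).round())
print(ray("scene",200,430).round(),ray("scene",165,435).round())
E
python3 -m pendant '[0,0,-0.1,0.0398,1, 0,0,-0.1,0.0398,1]'
```

```text
325 437 [ 411. -500.    0.]
383 385 [ 498. -405.    0.]
370 470 [ 461. -550.    0.]
400 480 [ 493. -564.    0.]
345 312 [ 459. -202.    0.]
383 295 [ 489. -410.  150.]
325 335 [ 411. -456.  120.]
260 155 [189. 974.  60.]
[225. 327.   0.] [248. 371.   0.]
t: 1.8
eef_pos: [154.5, -605.4, 256.4]
tcp_rot: [-3.141, 0.0, -0.004]
ft_force: [-0.3, -0.3, -0.4]
opening: 0.844
```

```bash
python3 -m pendant '[0.055,-0.086,0,0,1, 0.055,-0.086,0,0,1, 0.055,-0.086,0,0,1, 0.055,-0.086,0,0,1, 0.055,-0.086,0,0,1, 0.055,-0.086,0,0,1, 0.055,-0.086,0,0,1, 0.055,-0.086,0,0,1]'
```

```text
t: 2.8
eef_pos: [331.2, -329.3, 255.8]
tcp_rot: [3.141, -0.0, -0.0]
ft_force: [1.3, -0.1, -0.5]
opening: 0.023
```

```bash
python3 -m pendant '[0.046,-0.11,0.014,0,1, 0.046,-0.11,0.014,0,1, 0.046,-0.11,0.014,0,1, 0.046,-0.11,0.014,0,1, 0.046,-0.11,0.014,0,1, 0.046,-0.11,0.014,0,1, 0.046,-0.11,0.014,0,1, 0.046,-0.11,0.014,0,1, 0.046,-0.11,0.014,0,1, 0.046,-0.11,0.014,0,1]'
```

```text
t: 4.05
eef_pos: [515.2, 111.1, 199.6]
tcp_rot: [3.142, -0.0, -0.0]
ft_force: [0.1, -1.3, -0.1]
opening: 0.003
```

```bash
cat > h.py <<'E'
from cell import env
import numpy as np, cv2
from scipy.spatial.transform import Rotation as Ro
from scipy.optimize import least_squares
def cam():
    s=env.state(); m=env.camera_model("wrist")
    T=np.eye(4);T[:3,:3]=Ro.from_euler('xyz',s['tcp_rot']).as_matrix();T[:3,3]=s['eef_pos']
    return m,T@np.array(m['tool_from_camera'])
def proj(m,W,p):
    q=np.linalg.inv(W)@np.append(p,1);return np.array([m['fx']*q[0]/q[2]+m['cx'],m['fy']*q[1]/q[2]+m['cy']])
def ray(m,W,uv,z):
    d=W[:3,:3]@np.array([(uv[0]-m['cx'])/m['fx'],(uv[1]-m['cy'])/m['fy'],1]);o=W[:3,3];return o+d*(z-o[2])/d[2]
E
python3 - <<'E'
from h import *
env.read_camera("wrist");env.state()
m,W=cam(); im=env.read_camera("wrist"); cv2.imwrite("pics/b_wrist.png",im[:,:,::-1])
for n in ["green_spot","black_spot","top_0","tray","cap_dish","red_pack","blue_block"]:
    for d in env.landmark_of(n,"wrist"): print(n,np.round(d["xyz"],1),round(float(d["confidence"]),2),proj(m,W,d["xyz"]).round())
hsv=cv2.cvtColor(im,cv2.COLOR_RGB2HSV)
b=cv2.inRange(hsv,(105,120,60),(130,255,255))
n,l,st,ce=cv2.connectedComponentsWithStats(b)
for i in range(1,n):
    if st[i,4]>150: print("blue",st[i],ce[i].round(1))
E
```

```text
green_spot [477.6  41.2  36.6] 0.85 [391. 248.]
black_spot [493.3 215.9  45.1] 0.82 [199. 233.]
top_0 [503.5 194.3  67.3] 0.79 [217. 229.]
top_0 [508.6  87.4  68.8] 0.77 [345. 223.]
top_0 [512.7 170.   65.9] 0.68 [246. 218.]
top_0 [491.9  61.9  64.8] 0.59 [374. 241.]
top_0 [515.3 143.7  66. ] 0.56 [277. 215.]
top_0 [453.5 297.1   2.9] 0.41 [132. 260.]
tray [517.4 126.9   2.6] 0.93 [299. 198.]
cap_dish [407.8 129.   -2.5] 0.79 [298. 300.]
red_pack [451.4 296.3  -1.5] 0.61 [135. 261.]
blue [    0   134   640   210 47304] [190.3 216.1]
blue [265 198  28  28 578] [278.9 211.3]
blue [299 201  27  27 556] [312.  213.8]
blue [233 203  28  27 573] [246.3 216.1]
blue [331 210  26  27 557] [343.4 222.7]
blue [203 214  27  27 559] [216.  227.3]
blue [359 225  27  27 562] [371.7 238. ]
blue [  25  383  160   41 2273] [115.8 392.5]
```

View pics/b_wrist.png

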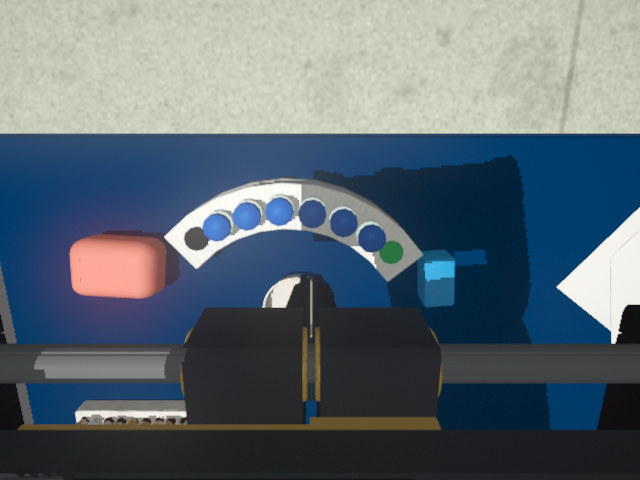

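```bash
python3 - <<'E'
from h import *
m,W=cam()
uv=np.array([[371.7,238],[343.4,222.7],[312,213.8],[278.9,211.3],[246.3,216.1],[216,227.3]])
t=(np.arange(6)-2.5)*.215
L=np.c_[130*np.cos(t)-130,130*np.sin(t)]
def pts(p,z=62):
    c,s=np.cos(p[2]),np.sin(p[2]);return np.c_[p[0]+c*L[:,0]-s*L[:,1],p[1]+s*L[:,0]+c*L[:,1],np.full(6,z)]
r=least_squares(lambda p:np.ravel([proj(m,W,q) for q in pts(p)]-uv),[517,130,0])
print(r.x,(r.fun.reshape(-1,2)).round(1)); print(pts(r.x).round(1))
r2=least_squares(lambda p:np.ravel([proj(m,W,q) for q in pts(p,p[3])]-uv),[517,130,0,62]); print(r2.x)
E
```

```text
[ 5.14822021e+02  1.22027208e+02 -7.19298250e-02] [[-0.2 -0.1]
 [-0.1  0.1]
 [-0.1 -0.1]
 [ 0.   0.1]
 [ 0.1 -0. ]
 [ 0.3 -0. ]]
[[491.8  57.   62. ]
 [505.2  81.4  62. ]
 [513.1 108.2  62. ]
 [515.1 136.   62. ]
 [511.1 163.6  62. ]
 [501.3 189.7  62. ]]
[ 5.15081976e+02  1.21982595e+02 -7.19082553e-02  6.31066430e+01]
```

```bash
python3 - <<'E'
from h import *
print(env.state())
m,W=cam(); im=env.read_camera("wrist"); print(W[:3,3], env.state()['eef_pos'])
hsv=cv2.cvtColor(im,cv2.COLOR_RGB2HSV)
b=cv2.inRange(hsv,(105,120,60),(130,255,255))
n,l,st,ce=cv2.connectedComponentsWithStats(b)
uv=np.array(sorted([ce[i] for i in range(1,n) if 400<st[i,4]<800],key=lambda q:-q[0]))
print(uv.round(1))
t=(np.arange(6)-2.5)*.215
L=np.c_[130*np.cos(t)-130,130*np.sin(t)]
def pts(p,z=62):
    c,s=np.cos(p[2]),np.sin(p[2]);return np.c_[p[0]+c*L[:,0]-s*L[:,1],p[1]+s*L[:,0]+c*L[:,1],np.full(6,z)]
r=least_squares(lambda p:np.ravel([proj(m,W,q) for q in pts(p)]-uv),[517,130,0])
print(r.x,(r.fun.reshape(-1,2)).round(1)); print(pts(r.x).round(1))
print(ray(m,W,(391.5,252),45),ray(m,W,(196.5,238.5),45))
E
```

```text
{'t': 4.5, 'joints': array([ 8.24516211e-02,  3.24010196e-01,  1.76838699e+00, -2.01523602e-04,
        1.04866593e+00,  1.65493440e+00]), 'qvel': array([ 8.77598892e-04,  1.61030521e-03, -3.01096419e-03, -8.51462937e-05,
       -9.11055801e-04,  3.40151306e-03]), 'tau': array([ 2.40860442e-01, -4.89634073e+01, -2.51854885e+01,  2.84610927e-02,
       -8.52205488e-02, -7.42538919e-03]), 'eef_pos': array([514.6596404 , 108.60109878, 199.94354705]), 'tcp_rot': array([ 3.14146305e+00, -5.42337489e-04, -1.58595515e-03]), 'ft_force': array([-0.03638695,  0.0479307 , -0.64293089]), 'moment': array([-0.00130967, -0.00683138,  0.00432253]), 'opening': 0.004790890327712553}
[589.81476888 108.8388388  410.00240352] [514.68437248 108.68589194 199.93762541]
[[364.2 235.3]
 [335.9 220.1]
 [304.4 211.2]
 [271.4 208.9]
 [238.8 213.8]
 [208.8 225.1]]
[ 5.16982023e+02  1.28378211e+02 -6.84137307e-02] [[ 0.  -0. ]
 [-0.   0. ]
 [-0.1  0. ]
 [-0.   0.1]
 [ 0.  -0.1]
 [-0.   0. ]]
[[494.1  63.2  62. ]
 [507.5  87.7  62. ]
 [515.3 114.5  62. ]
 [517.2 142.3  62. ]
 [513.1 169.9  62. ]
 [503.2 196.   62. ]]
[473.64526365  35.69653105  45.        ] [486.56656137 212.18577471  45.        ]
```

```bash
python3 -m pendant '[-0.012,0.0245,0.052,0,1, -0.012,0.0245,0.052,0,1, -0.012,0.0245,0.052,0,1, -0.012,0.0245,0.052,0,1, -0.012,0.0245,0.052,0,1, -0.012,0.0245,0.052,0,1, 0,0,0,0,1, 0,0,0,0,1, 0,0,0,0,1]'
python3 - <<'E'
from h import *
print(env.state()['eef_pos'],env.state()['ft_force'])
im=env.read_camera("wrist"); cv2.imwrite("pics/c_wrist.png",im[:,:,::-1])
E
```

```text
t: 5.68
eef_pos: [486.5, 50.9, 75.7]
tcp_rot: [3.141, -0.002, -0.0]
ft_force: [0.1, -0.1, 0.6]
opening: 0.005
[486.53325218  50.87429753  75.66003706] [ 0.12506575 -0.08295497  0.57409764]
```

View pics/c_wrist.png

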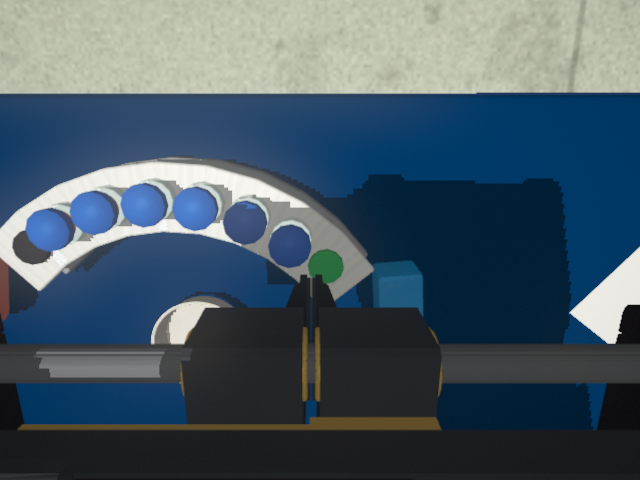

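```bash
cat > fit.py <<'E'
from h import *
def fit():
    m,W=cam(); im=env.read_camera("wrist")
    hsv=cv2.cvtColor(im,cv2.COLOR_RGB2HSV)
    b=cv2.inRange(hsv,(105,120,60),(130,255,255)); b=cv2.morphologyEx(b,cv2.MORPH_OPEN,np.ones((5,5)))
    n,l,st,ce=cv2.connectedComponentsWithStats(b)
    print([(ce[i].round(1).tolist(),st[i].tolist()) for i in range(1,n) if 300<st[i,4]<4000])
    return m,W,im
E
python3 - <<'E'
from fit import *
m,W,im=fit()
print("tcp px",proj(m,W,env.state()['eef_pos']))
p=[517,128.4,-.0684];t=(np.arange(6)-2.5)*.215
L=np.c_[130*np.cos(t)-130,130*np.sin(t)];c,s=np.cos(p[2]),np.sin(p[2])
for x,y in L:
    q=[p[0]+c*x-s*y,p[1]+s*x+c*y,62]; print(np.round(q,1),proj(m,W,q).round(1),proj(m,W,[q[0],q[1],67]).round(1))
E
```

```text
[([142.3, 204.9], [121, 184, 43, 42, 1427]), ([194.0, 208.6], [173, 188, 43, 42, 1426]), ([91.6, 212.6], [71, 192, 43, 42, 1423]), ([246.1, 224.6], [225, 202, 40, 42, 1132]), ([47.0, 230.0], [26, 210, 43, 41, 1390]), ([289.6, 245.9], [269, 226, 42, 41, 1349]), ([154.7, 388.8], [124, 383, 58, 16, 684])]
tcp px [311.59883582 267.17061183]
[494.2  63.2  62. ] [289.3 245.6] [288.9 248.2]
[507.5  87.8  62. ] [244.2 222.2] [242.7 224.4]
[515.3 114.5  62. ] [194.1 208.1] [191.6 210. ]
[517.2 142.4  62. ] [142.4 204.6] [138.7 206.5]
[513.1 170.   62. ] [ 92.4 212. ] [ 87.6 214. ]
[503.3 196.1  62. ] [ 47.3 229.5] [ 41.7 231.9]
```

```bash
python3 - <<'E'
import cv2
im=cv2.imread("pics/c_wrist.png")[190:330,220:420]
im=cv2.convertScaleAbs(im,alpha=1.8,beta=20)
cv2.imwrite("pics/c_zoom.png",cv2.resize(im,None,fx=4,fy=4,interpolation=cv2.INTER_NEAREST))
E
```

```text
(no output)
```

View pics/c_zoom.png

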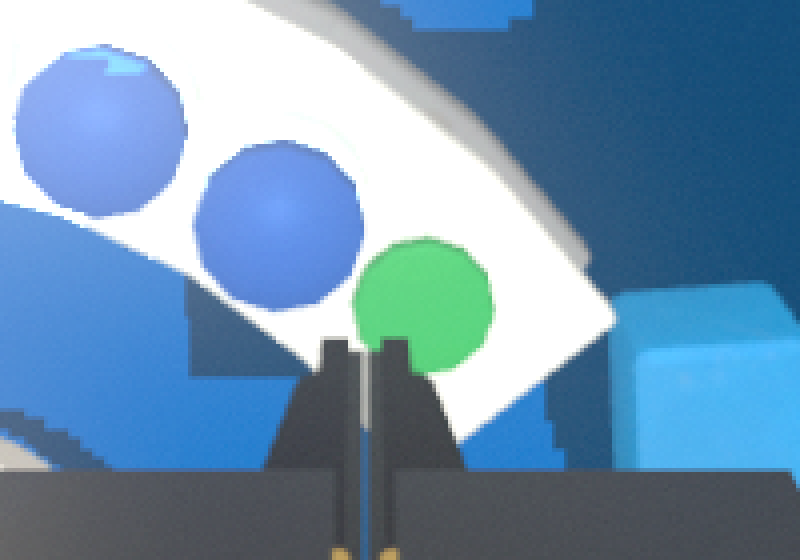

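```bash
python3 - <<'E'
from h import *
for c in ("side","scene"):
    im=env.read_camera(c); m=env.camera_model(c); V=np.array(m['view'])
    def pj(p):
        q=V@np.append(p,1); return np.array([m['fx']*q[0]/q[2]+m['cx'],m['fy']*q[1]/q[2]+m['cy']])
    e=env.state()['eef_pos']; print(c,pj(e),pj(e+[10,0,0]),pj(e+[0,0,20]),pj([494.2,63.2,67]))
    u,v=pj(e).astype(int)
    crop=im[max(v-60,0):v+45,max(u-70,0):u+70,::-1]; cv2.imwrite(f"pics/d_{c}.png",cv2.resize(cv2.convertScaleAbs(crop,alpha=1.6,beta=20),None,fx=5,fy=5,interpolation=cv2.INTER_NEAREST)); print(u-70,v-60)
E
```

```text
side [349.30350935 227.04770824] [353.6119427  227.03336957] [349.56348786 218.87813129] [352.15200989 228.54007133]
279 167
scene [268.66656492 241.44082014] [266.19863224 239.27247434] [267.80199912 233.28829523] [261.81175155 245.03020579]
198 181
```

View pics/d_side.png

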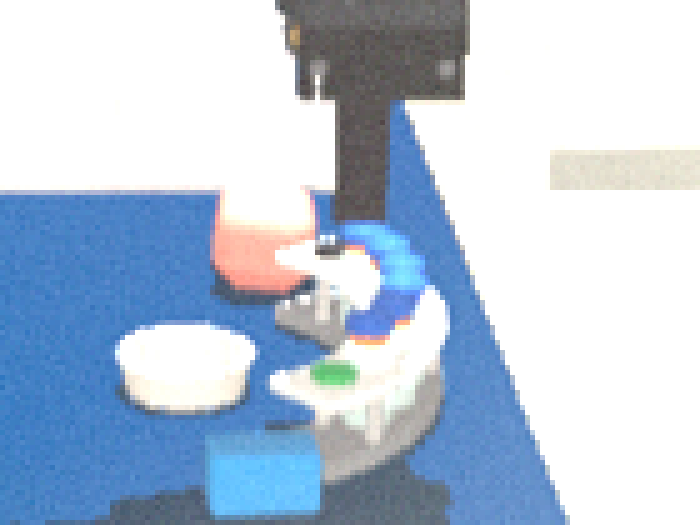

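View pics/d_scene.png

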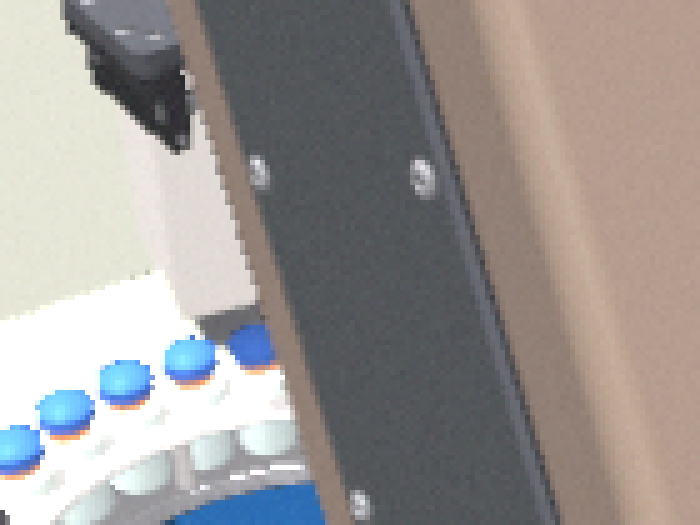

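```bash
python3 - <<'E'
import sys; from h import *
m=env.camera_model("side"); V=np.array(m['view'])
def pj(p):
    q=V@np.append(p,1); return np.array([m['fx']*q[0]/q[2]+m['cx'],m['fy']*q[1]/q[2]+m['cy']])
print(pj([154.5,-605.3,175]),pj([154.5,-605.3,215]),pj([166,-651,175]),pj([143,-560,175]), env.grasp_offset)
im=cv2.imread("pics/a_side.png")[150:480,0:260]; cv2.imwrite("pics/d2.png",cv2.resize(cv2.convertScaleAbs(im,alpha=2,beta=20),None,fx=1.8,fy=1.8,interpolation=cv2.INTER_NEAREST))
E
```

```text
[ 35.63146861 381.25495874] [ 24.64693091 342.32586872] [ 17.76987459 420.11096176] [ 49.80915615 350.1822425 ] 18.8
```

View pics/d2.png

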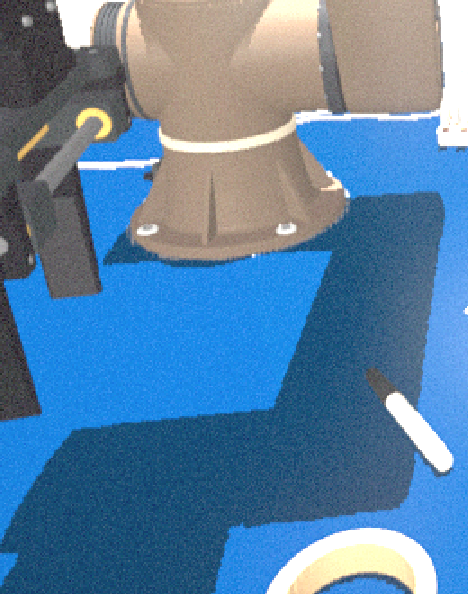

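View pics/a_wrist.png

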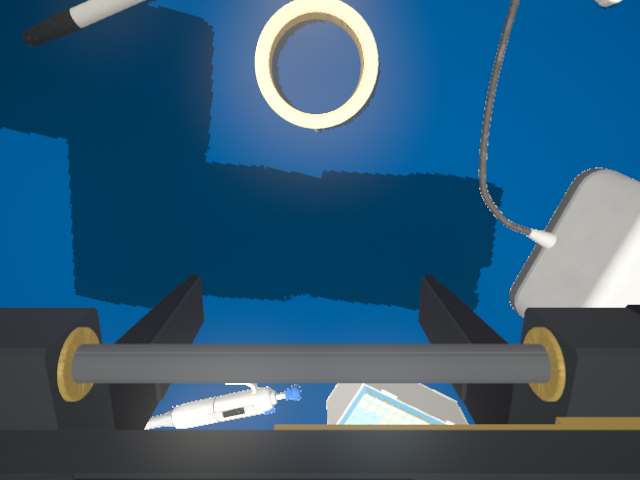

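```bash
python3 -m pendant '[0.0065,-0.0103,0.004,0,1, 0.0065,-0.0103,0.004,0,1, 0.0065,-0.0103,0.004,0,1, 0,0,0,0,1, 0,0,0,0,1, 0,0,0.004,0,1, 0,0,0.004,0,1, 0,0,0.004,0,1, 0,0,0,0,1, 0,0,0,0,1]'
```

```text
t: 7.12
eef_pos: [493.7, 63.0, 65.2]
tcp_rot: [3.141, 0.0, -0.0]
ft_force: [0.9, 0.3, 0.5]
opening: 0.006
```

```bash
python3 - <<'E'
from h import *
s=env.state();print(s['eef_pos'],s['ft_force'])
m,W=cam();im=env.read_camera("wrist"); cv2.imwrite("pics/e_w.png",cv2.resize(cv2.convertScaleAbs(im[150:330,150:420,::-1],alpha=1.6,beta=20),None,fx=2.9,fy=2.9,interpolation=cv2.INTER_NEAREST))
im=env.read_camera("side"); cv2.imwrite("pics/e_s.png",cv2.resize(cv2.convertScaleAbs(im[180:290,290:400,::-1],alpha=1.5,beta=10),None,fx=5,fy=5,interpolation=cv2.INTER_NEAREST))
E
```

```text
[493.71523861  63.03217877  65.19897862] [0.90730276 0.27161691 0.51576544]
```

View pics/e_w.png

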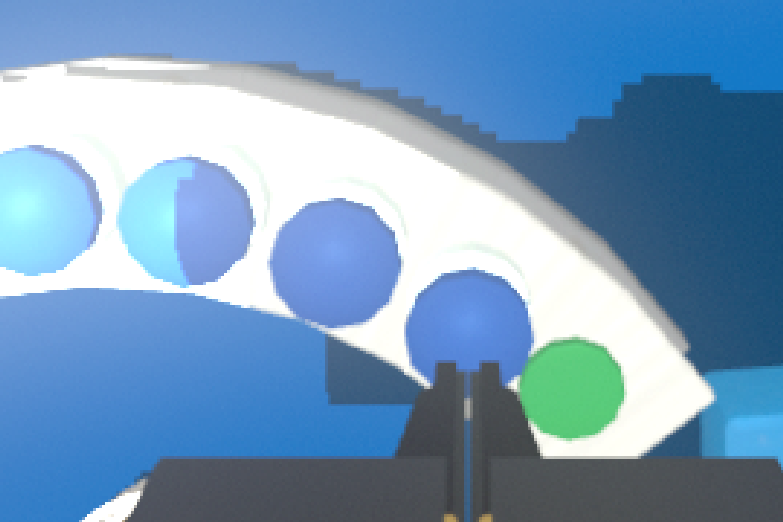

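View pics/e_s.png

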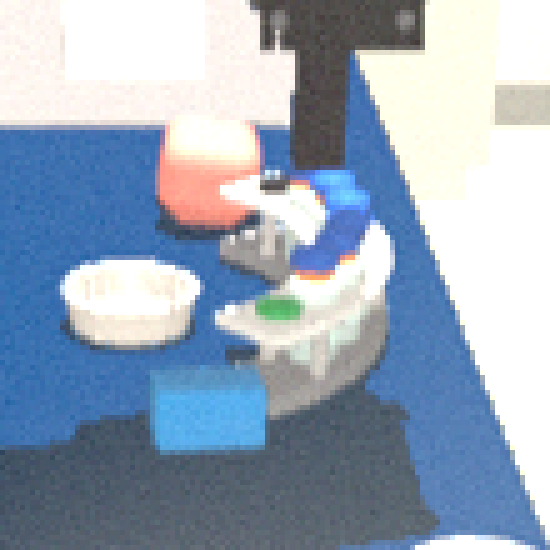

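```bash
python3 -m pendant '[0,0,0.015,0,1, 0,0,0.015,0,1, 0,0,0.015,0,1, 0,0,0.012,0,1, 0,0,0.008,0,1, 0,0,0,0,1, 0,0,0,0,1, 0,0,0,0,1]'
python3 - <<'E'
from h import *
s=env.state();print(s['eef_pos'],s['ft_force'])
m,W=cam();im=env.read_camera("wrist"); cv2.imwrite("pics/f_w.png",cv2.resize(cv2.convertScaleAbs(im[150:330,150:420,::-1],alpha=1.6,beta=20),None,fx=2.9,fy=2.9,interpolation=cv2.INTER_NEAREST))
im=env.read_camera("side"); cv2.imwrite("pics/f_s.png",cv2.resize(cv2.convertScaleAbs(im[180:290,290:400,::-1],alpha=1.5,beta=10),None,fx=5,fy=5,interpolation=cv2.INTER_NEAREST))
E
```

```text
t: 8.22
eef_pos: [493.8, 63.0, 39.4]
tcp_rot: [3.142, -0.0, -0.0]
ft_force: [1.0, -0.1, -0.4]
opening: 0.001
[493.80402494  63.01533175  39.35157218] [ 1.04490025 -0.11280991 -0.43464122]
```

View pics/f_w.png

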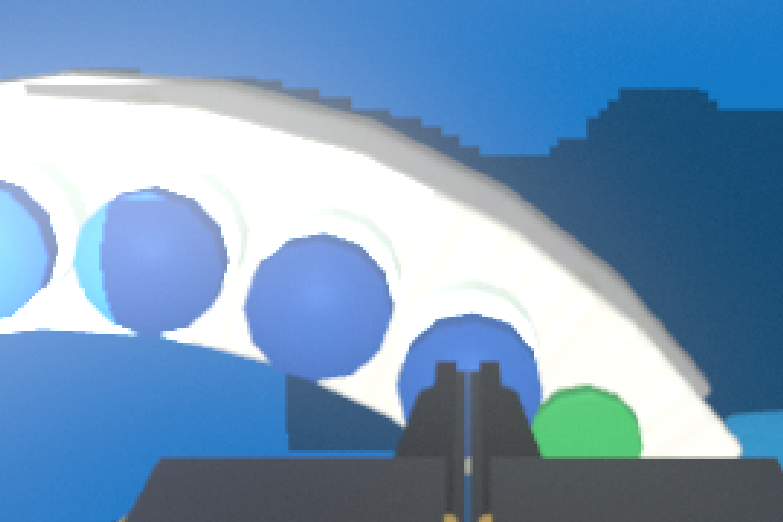

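View pics/f_s.png

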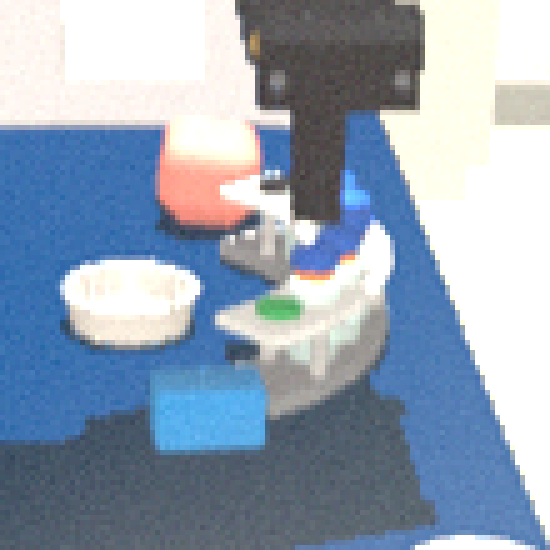

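```bash
python3 -m pendant '[0,0,0.004,0,1, 0,0,0.004,0,1, 0,0,0.004,0,1, 0,0,0.003,0,1, 0,0,0,0,1, 0,0,0,0,1]'
python3 -m pendant '[0,0,0.0025,0,1, 0,0,0.0025,0,1, 0,0,0,0,1]'
```

```text
t: 9.07
eef_pos: [493.7, 63.0, 33.2]
tcp_rot: [3.142, 0.0, -0.0]
ft_force: [-0.1, 0.6, 0.4]
opening: 0.005
t: 9.45
eef_pos: [493.7, 63.0, 31.1]
tcp_rot: [3.141, 0.0, -0.0]
ft_force: [-0.5, 0.1, -0.4]
opening: 0.008
```

```bash
python3 -m pendant '[0,0,0.0025,0,1, 0,0,0.0025,0,1, 0,0,0,0,1]'
```

```text
t: 9.82
eef_pos: [493.7, 63.0, 29.1]
tcp_rot: [3.142, 0.0, -0.0]
ft_force: [-0.6, -0.6, -0.1]
opening: 0.008
```

```bash
python3 -m pendant '[0,0,0.0025,0,1, 0,0,0.0025,0,1, 0,0,0,0,1]'
```

```text
t: 10.2
eef_pos: [493.7, 63.0, 27.2]
tcp_rot: [3.141, -0.0, -0.0]
ft_force: [-0.3, 0.2, 1.0]
opening: 0.008
```

```bash
python3 -m pendant '[0,0,0.0025,0,1, 0,0,0,0,1]'
python3 - <<'E'
from h import *
s=env.state();print(s['eef_pos'],s['ft_force'])
im=env.read_camera("wrist"); cv2.imwrite("pics/g_w.png",cv2.resize(cv2.convertScaleAbs(im[150:330,150:420,::-1],alpha=1.6,beta=20),None,fx=2.9,fy=2.9,interpolation=cv2.INTER_NEAREST))
im=env.read_camera("side"); cv2.imwrite("pics/g_s.png",cv2.resize(cv2.convertScaleAbs(im[180:290,290:400,::-1],alpha=1.5,beta=10),None,fx=5,fy=5,interpolation=cv2.INTER_NEAREST))
E
```

```text
t: 10.45
eef_pos: [493.8, 63.0, 26.2]
tcp_rot: [3.141, -0.0, -0.0]
ft_force: [-0.1, -0.3, 2.0]
opening: 0.006
[493.77307019  63.03405709  26.16871006] [-0.07229275 -0.25448035  2.03093698]
```

View pics/g_w.png

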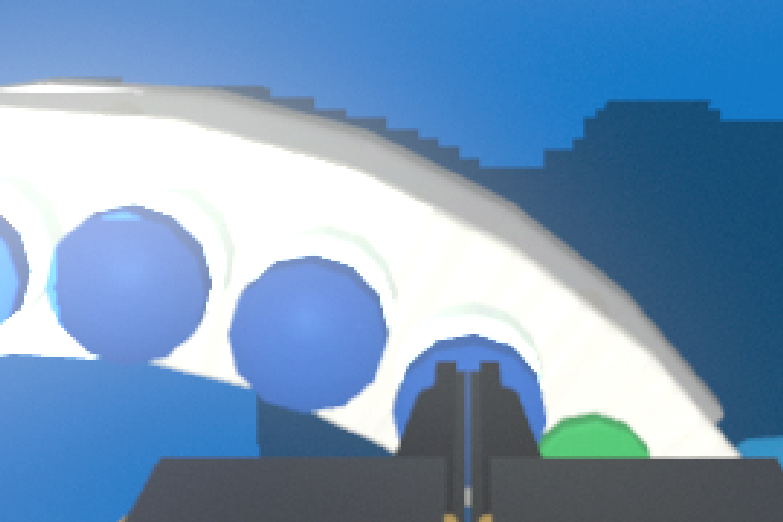

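View pics/g_s.png

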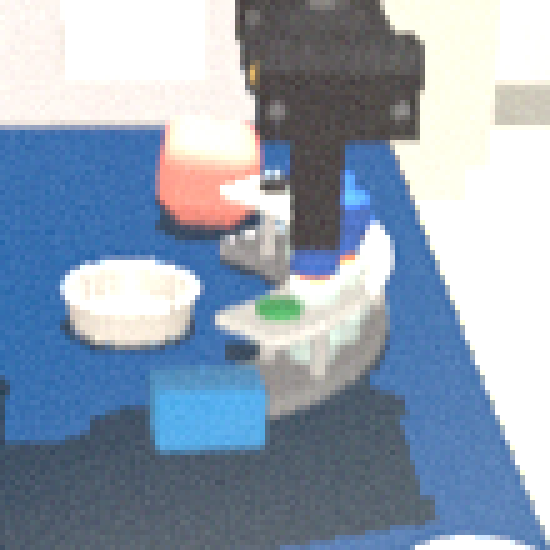

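```bash
python3 -m pendant '[0,0,0.0025,0,1, 0,0,0,0,1]'; python3 -m pendant '[0,0,0.0025,0,1, 0,0,0,0,1]'
```

```text
t: 10.8
eef_pos: [493.7, 63.0, 25.1]
tcp_rot: [3.141, 0.0, -0.0]
ft_force: [0.4, -0.5, 1.3]
opening: 0.001
t: 11.05
eef_pos: [493.7, 63.0, 24.1]
tcp_rot: [3.141, 0.0, -0.0]
ft_force: [1.0, 0.8, 1.1]
opening: 0.002
```

```bash
python3 -m pendant '[0,0,0.002,0,1, 0,0,0,0,1]'; python3 -m pendant '[0,0,0.0015,0,1, 0,0,0,0,1]'
```

```text
t: 11.3
eef_pos: [493.8, 63.0, 23.8]
tcp_rot: [3.141, -0.0, -0.0]
ft_force: [-1.3, 0.0, 7.8]
opening: 0.001
t: 11.55
eef_pos: [493.8, 63.0, 23.6]
tcp_rot: [3.141, -0.001, -0.0]
ft_force: [-2.9, -0.2, 14.9]
opening: 0.003
```

```bash
python3 -m pendant '[0.002,-0.004,-0.0125,0,1, 0.0105,-0.0192,0,0,1, 0.0105,-0.0192,0,0,1, 0.0105,-0.0192,0,0,1, 0,0,0,0,1, 0,0,0.005,0,1, 0,0,0.004,0,1, 0,0,0,0,1]'
```

```text
t: 12.55
eef_pos: [507.1, 87.5, 24.1]
tcp_rot: [3.141, 0.0, -0.0]
ft_force: [0.8, 0.4, 1.2]
opening: 0.002
```

```bash
python3 -m pendant '[0,0,0.002,0,1, 0,0,0,0,1]'
python3 - <<'E'
from h import *
s=env.state();print(s['eef_pos'],s['ft_force'])
im=env.read_camera("wrist"); cv2.imwrite("pics/h_w.png",cv2.resize(cv2.convertScaleAbs(im[150:330,150:420,::-1],alpha=1.6,beta=20),None,fx=2.9,fy=2.9,interpolation=cv2.INTER_NEAREST))
im=env.read_camera("side"); cv2.imwrite("pics/h_s.png",cv2.resize(cv2.convertScaleAbs(im[180:290,290:400,::-1],alpha=1.5,beta=10),None,fx=5,fy=5,interpolation=cv2.INTER_NEAREST))
E
```

```text
t: 12.8
eef_pos: [507.1, 87.5, 23.8]
tcp_rot: [3.141, -0.0, -0.0]
ft_force: [-0.4, 0.2, 7.2]
opening: 0.002
[507.12699539  87.53480849  23.76302813] [-0.38613793  0.16350985  7.21427408]
```

View pics/h_w.png

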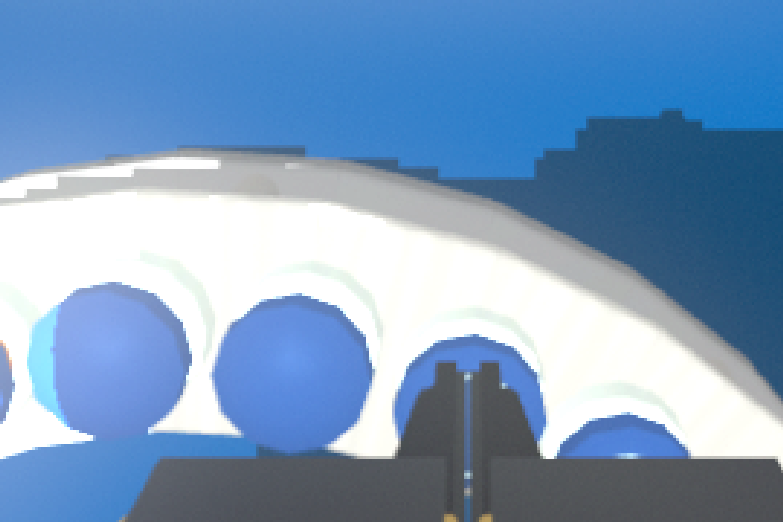

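View pics/h_s.png

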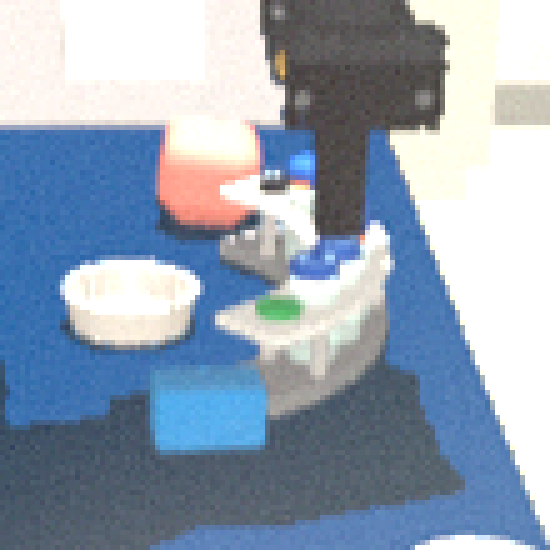

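```bash
python3 -m pendant '[0.001,-0.0045,-0.0115,0,1, 0.0065,-0.021,0,0,1, 0.0065,-0.021,0,0,1, 0.0065,-0.021,0,0,1, 0,0,0,0,1, 0,0,0.006,0,1, 0,0,0.0055,0,1, 0,0,0,0,1]'
```

```text
t: 13.9
eef_pos: [515.5, 114.7, 23.8]
tcp_rot: [-3.141, -0.001, -0.001]
ft_force: [-0.9, 2.9, 8.1]
opening: 0.002
```

```bash
python3 -m pendant '[0,-0.0045,-0.0115,0,1, 0.0014,-0.0215,0,0,1, 0.0014,-0.0215,0,0,1, 0.0014,-0.0215,0,0,1, 0,0,0,0,1, 0,0,0.006,0,1, 0,0,0.0055,0,1, 0,0,0,0,1]'
```

```text
t: 14.9
eef_pos: [517.1, 142.3, 23.8]
tcp_rot: [-3.141, -0.0, -0.001]
ft_force: [-1.2, 3.1, 8.2]
opening: 0.003
```

Cap 4 is at (513, 170): dx −4.1, dy +27.6.

```bash
python3 -m pendant '[0,-0.0045,-0.0115,0,1, -0.0034,-0.0215,0,0,1, -0.0034,-0.0215,0,0,1, -0.0034,-0.0215,0,0,1, 0,0,0,0,1, 0,0,0.006,0,1, 0,0,0.0055,0,1, 0,0,0,0,1]'
```

```text
t: 15.9
eef_pos: [513.1, 169.9, 23.7]
tcp_rot: [-3.141, -0.0, -0.001]
ft_force: [-1.8, 2.9, 7.9]
opening: 0.005
```

```bash
python3 -m pendant '[-0.001,-0.0043,-0.0115,0,1, -0.0079,-0.0203,0,0,1, -0.0079,-0.0203,0,0,1, -0.0079,-0.0203,0,0,1, 0,0,0,0,1, 0,0,0.006,0,1, 0,0,0.0055,0,1, 0,0,0,0,1]'
python3 - <<'E'
from h import *
im=env.read_camera("wrist"); cv2.imwrite("pics/i_w.png",cv2.resize(cv2.convertScaleAbs(im[130:330,280:640,::-1],alpha=1.6,beta=20),None,fx=2.2,fy=2.2,interpolation=cv2.INTER_NEAREST))
im=env.read_camera("side"); cv2.imwrite("pics/i_s.png",cv2.resize(cv2.convertScaleAbs(im[180:290,290:400,::-1],alpha=1.5,beta=10),None,fx=5,fy=5,interpolation=cv2.INTER_NEAREST))
im=env.read_camera("scene"); cv2.imwrite("pics/i_c.png",cv2.resize(cv2.convertScaleAbs(im[220:350,120:320,::-1],alpha=1.3),None,fx=4,fy=4,interpolation=cv2.INTER_NEAREST))
E
```

```text
t: 16.9
eef_pos: [503.2, 196.0, 23.8]
tcp_rot: [-3.141, -0.0, -0.001]
ft_force: [-2.5, 1.9, 7.1]
opening: 0.005
```

View pics/i_s.png

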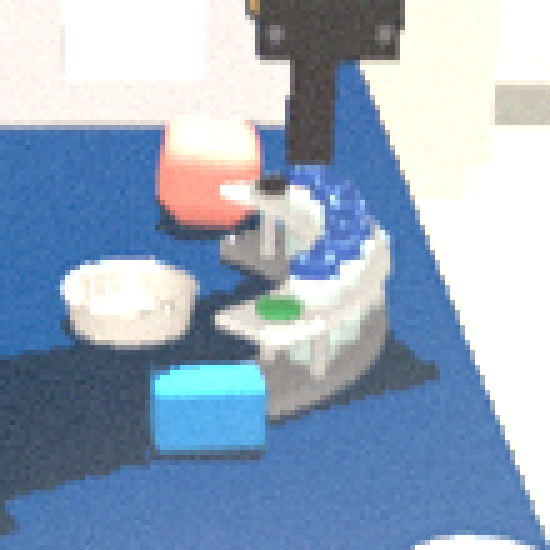

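View pics/i_c.png

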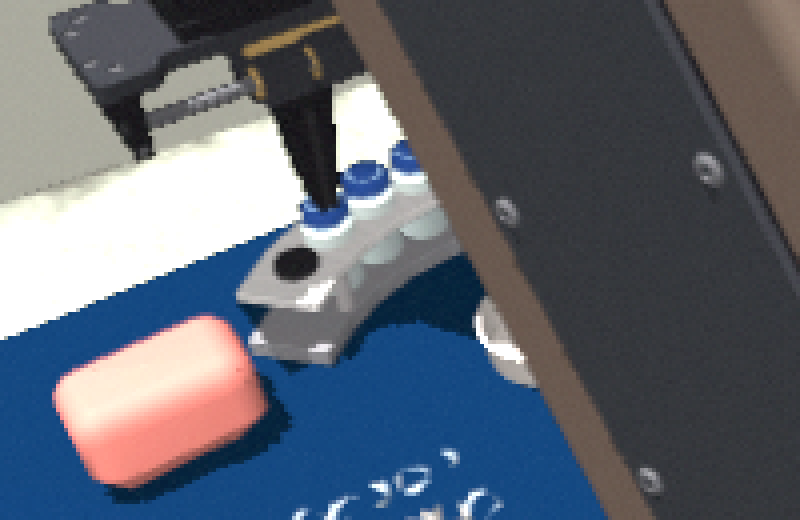

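No orange seal shows on any cap now. All six reached the stop, so I'll lift clear.

```bash
python3 -m pendant '[0,0,-0.02,0,1, 0,0,-0.06,0,1, 0,0,-0.1,0,1, 0,0,-0.1,0,1, 0,0,-0.1,0,1, 0,0,0,0,1, 0,0,0,0,1]'
python3 - <<'E'
from h import *
s=env.state();print(s['eef_pos'],s['ft_force'])
im=env.read_camera("wrist"); cv2.imwrite("pics/j_w.png",im[:,:,::-1])
im=env.read_camera("side"); cv2.imwrite("pics/j_s.png",cv2.resize(cv2.convertScaleAbs(im[180:290,290:400,::-1],alpha=1.5,beta=10),None,fx=5,fy=5,interpolation=cv2.INTER_NEAREST))
for c in("wrist","side"):
  for n in ("cap_dish","red_pack","blue_block","marker_black"):
    for d in env.landmark_of(n,c)[:1]: print(c,n,np.round(d["xyz"],1),round(float(d["confidence"]),2))
E
```

```text
t: 17.92
eef_pos: [502.7, 195.7, 174.9]
tcp_rot: [3.141, 0.001, -0.001]
ft_force: [0.2, 0.4, -0.5]
opening: 0.008
[502.72546569 195.68040587 174.88863465] [ 0.20027283  0.38366444 -0.50484604]
wrist red_pack [451.7 296.4   1.8] 0.83
wrist blue_block [437.9  -9.4  -1.1] 0.63
side cap_dish [407.7 129.8  -3.8] 0.68
side red_pack [499.2 194.4  60.2] 0.58
side blue_block [438.8  -7.5   3.7] 0.75
side marker_black [ 270.4 -401.8   -3.2] 0.88
```

View pics/j_w.png

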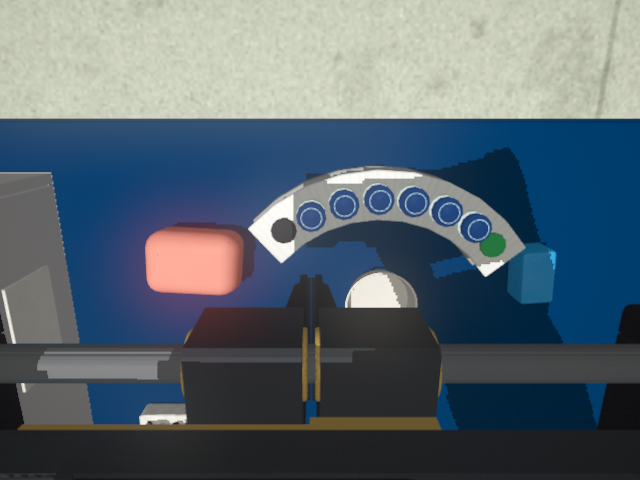

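View pics/j_s.png

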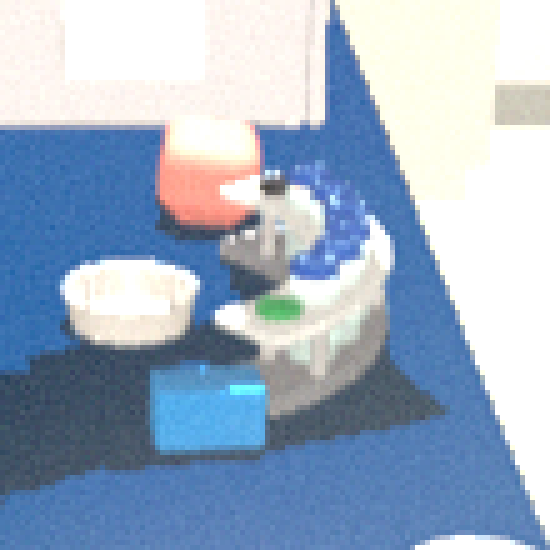

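The wrist picture shows all six caps, from (311,216) by the black disc to (478,229) by the green. Each now has a ring around it and no orange seal, and the bystanders are where they were. The arm is clear, so I'm handing the job in.

```bash
python3 -c "
from cell import env
print(env.job_done(), env.state()['t'])"
```

```text
the job is handed in; nothing more can be done
the job is handed in; nothing more can be done
```

All six caps are pushed home, in one low pass starting from the green-disc end (−y, cap 0) and finishing at cap 5. I handed the job in at about 18 s of the 38 s allowed.

- **Stroke:** the closed fingers were raised about 5 mm between caps and then pressed onto each one in turn. Each cap met its stop at the same height, with the TCP reading about 23.8 mm. The readings after each press were 7–8 N, and the highest was about 15 N on cap 0.
- **Final checks:** in the last wrist and side pictures no orange seal shows on any cap. The red pack, blue box, dish and marker were all found within about 5 mm of where they started, which is about the measuring error. The robot ended clear of everything, with the force reading near zero.
- **Finger length disagreed with the description:** the fingers end about 39 mm short of the stated TCP. I saw this in the wrist and side pictures, and touching cap 0 confirmed it. I therefore set the heights from contact instead of from the stated geometry.
- **Network misses:** the last side-camera search put the red pack on a cap, which was clearly wrong. The wrist camera and the pictures show the pack unmoved. The dish was found only by the side camera.

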